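# Gather the nuts in the tote's spout corner and hold

### The arm

A 7-joint arm with a two-finger parallel gripper is mounted at the origin on the work surface. World frame = base frame: x ahead of the robot, y to its left, z up, the work surface at z = 0. Lengths are in mm, angles in rad, forces in N, time in s.
With the tool pointing down it reaches from about 400 to 875 mm from the base axis. Payload 4.4 kg.
Tool frame: the origin (TCP) lies at the very end of the fingers, on their centre line; the grasp point (between the pads) lies 19 mm behind it; y points along the fingers, x is the direction in which the jaws open and shut, and the axes are right-handed (so a half turn about y gives the same grasp; the last joint's range is limited). The gripper opens to 85 mm and grips with 20 to 120 N. Pads are 22 mm wide; open, the fingers measure 114 mm over their backs; the gripper's body (76 mm by 85 mm) begins 54 mm behind the grasp point. The pads swing forward as they close: fully open they stand 13 mm farther back than shut.
Start: joints at [-1.376, 0.628, 0.038, 1.517, -0.027, 0.996, -0.02], TCP at [167.58, 628.04, 231.313] pointing down, gripper open.
Joint ranges: [-3.06, 3.06], [-0.37, 2.12], [-1.25, 1.32], [0.18, 2.47], [-1.1, 4.24], [0.23, 1.98], [-2.94, 2.94]. Speed limits (rad/s): [2.57, 2.57, 3.14, 3.14, 3.14, 3.14, 3.14].

### API

Orientations are given as [roll, pitch, yaw] about the fixed x, y, z axes, in that order (R = Rz(yaw) Ry(pitch) Rx(roll)).
In Python, from cell import readout, eyes, finish_job gives the robot as it stands. The module is installed in compiled form; this text tells all that it offers.
- The arm moves only by the tool apply_moves, never from a script. Its argument "commands" is a list that holds one entry, the list of rows, each a list of 6 numbers: the shift along the tool's x, y, z in units of 0.04 m (1.0 is 0.04 m), then the turn, a rotation vector about the tool's x, y, z in units of 5 degrees (1.0 is 5 degrees). A call has 1 to 8 rows; each row shifts and turns the pose as measured when the row begins, along the tool's axes as they then stand; what a row does not reach is not made up. A row lasts 1/12 s, in which the tool goes at most 41.7 mm and 7.16 degrees, less where a joint would pass 70% of its speed; a pose out of reach is approached as far as the arm can. A call with a number of a shift or a turn outside -1 to 1 is refused whole. A call with a gripper value outside its range is refused whole. "claw" is the finger opening in mm, from 0 to 85.4, set as the call begins (left out, the last holds). The fingers move at their own pace and stop on an object; the grip force is fixed at half the most. Time passes only in rows, so rows that do not move let the fingers close. It gives the time, the measured TCP pose, the force and the opening at its end, in the units of the state.
- readout.read_state(): the state, without advancing time (a new reading comes with each control period).
- eyes.get_image(name): name is "scene" or "top"; returns a dict with "image" (480x640x3 uint8, red, green, blue), "mtx" (3x3 intrinsics, pixels), "rvec" (rotation vector, rad) and "tvec" (3), from world to camera coordinates, as OpenCV has them. Camera axes: x right, y down, z forward; pixel columns grow to the right and rows downward; lengths in mm; the calibration is good to about 2 mm. A picture is of the moment at which its call begins. There is no depth.
- finish_job(): hands the job in, once; it reports no verdict.
The state is a dict: "clock": time; "qpos": joint angles; "qd": joint speeds; "tau": joint torques, N m; "eef_pos": TCP position; "tool_rot": TCP orientation; "force": force on the tool from outside, world axes, zero at the start; "torque": the same for the moment, N m; "width": finger opening in mm.
Only numpy, scipy, OpenCV 4.12 (cv2) and the standard library are available. Lean on these libraries where they do the work, as an engineer would, in place of code of your own. Each camera call takes 0.05 s, during which the arm holds its last target. There are 200 camera calls.

### The job

Pick up the small tote of brass nuts by its handle bar, bring its spout corner (the corner where the walls are cut low and a small lip sticks out) over the empty steel catch tray, and tilt the tote about thirty degrees down towards that corner so that all four nuts slide together into it. Spill no nut, and leave the beaker, the wrench and the jar where they stand. Finish while still holding the tote by the handle, tilted like that, with its low corner over the catch tray and clear of it.

Things in the scene. Friction and masses are not known exactly. Their poses are not given: they have to be found in the camera images.
- tote_grip (a point): Centre of the tote's steel handle bar, where it is to be grasped; axes = the tote's. The bar runs along the tote's x over its whole length, above its centre line: 14 wide (y), 18 high, centre 85 above the tote's underside, 28 mm of free height between it and the wall tops, nothing beside it. The tote starts upright on the bench; its spout corner is the one at +x, -y.
- tote_corner (a point): Inner spout corner of the tote at floor level: x +76, y -56, z -81 from the handle bar's centre, in the tote's axes. Here both walls are cut from 48 to 26 high over the last 45 mm, and a flat lip sticks about 15 out of the corner. The tote's underside is 4 lower.
- handle: Steel handle (bar and two end posts), rigidly part of the tote; origin at the centre of the tote's underside, axes the tote's. The tote is a loose grey plastic open box, 160 (x) by 120 (y), walls 4 thick and 48 high, floor 4 thick, about 0.35 kg with the handle.
- nut0_mid (a point): Centre of a loose brass hexagon nut lying in the tote: 17 across flats, 12 high, 20 g (all four alike). Oiled: the nuts slide on the tote's floor beyond a tilt of roughly 5 to 9 degrees, and along a wall too when the tote is tilted 25 degrees or more straight towards a corner. They start in the tote away from the spout corner.
- nut1_mid (a point): Centre of a loose brass hexagon nut lying in the tote: 17 across flats, 12 high, 20 g (all four alike). Oiled: the nuts slide on the tote's floor beyond a tilt of roughly 5 to 9 degrees, and along a wall too when the tote is tilted 25 degrees or more straight towards a corner. They start in the tote away from the spout corner.
- nut2_mid (a point): Centre of a loose brass hexagon nut lying in the tote: 17 across flats, 12 high, 20 g (all four alike). Oiled: the nuts slide on the tote's floor beyond a tilt of roughly 5 to 9 degrees, and along a wall too when the tote is tilted 25 degrees or more straight towards a corner. They start in the tote away from the spout corner.
- nut3_mid (a point): Centre of a loose brass hexagon nut lying in the tote: 17 across flats, 12 high, 20 g (all four alike). Oiled: the nuts slide on the tote's floor beyond a tilt of roughly 5 to 9 degrees, and along a wall too when the tote is tilted 25 degrees or more straight towards a corner. They start in the tote away from the spout corner.
- tray: Empty stainless catch tray, fixed to the bench: an open box 200 (x) by 160 (y), 25 high, walls and floor 4 thick; origin at the centre of its underside, axes along its sides. It may stand on either side of the robot, the tote on the other.
- beaker_rim (a point): Bystander: glass beaker, 68 across, 90 high, beyond the work; the point is the centre of its mouth.
- wrench_grip (a point): Bystander: wrench lying flat on the bench beyond the work; the point is on its handle.
- jar: Bystander: closed amber jar, 64 across, 85 high, beyond the work; origin at the centre of its underside.

How it is judged (in metres and radians):
On the way, in this order (a step that is already met when the one before it is completed fails the run):
1. the tote is lifted clear of the bench by its handle (contact force between the fingers and handle above 2 N and height (world z) of tote_corner above 0.042 m), for 0.2 s.
2. over the tray, the tote is tilted and all four nuts have slid into the spout corner (all of step 1 and angle between tote_grip's own z axis and vertical between 0.35 and 0.8 rad and x of tote_corner in the frame of tray between -0.1 and 0.1 m and y of tote_corner in the frame of tray between -0.08 and 0.08 m and distance between each of nut0_mid, nut1_mid, nut2_mid, nut3_mid and tote_corner below 0.08 m), for 0.3 s.
At the end, for the whole second after the job is handed in: Fingers hold the handle (over 2 N); tote tilted 20 to 45 degrees; its inner spout corner is within the catch tray's outline seen from above and over 42 mm above the bench (clear of the tray); all four nut centres are within 80 mm of that corner (all of step 2); the arm keeps its last pose, push and grip.
It fails at once if a nut left the tote (z of any of nut0_mid, nut1_mid, nut2_mid, nut3_mid in the frame of tote_grip below -0.1 m or z of any of nut0_mid, nut1_mid, nut2_mid, nut3_mid in the frame of tote_grip above -0.03 m or x of any of nut0_mid, nut1_mid, nut2_mid, nut3_mid in the frame of tote_grip above 0.085 m or x of any of nut0_mid, nut1_mid, nut2_mid, nut3_mid in the frame of tote_grip below -0.085 m or y of any of nut0_mid, nut1_mid, nut2_mid, nut3_mid in the frame of tote_grip above 0.065 m or y of any of nut0_mid, nut1_mid, nut2_mid, nut3_mid in the frame of tote_grip below -0.065 m).
It fails at once if a bystander was disturbed (moved more than 20 mm) (distance of any of beaker_rim, wrench_grip, jar from where it was at the start of the episode above 0.02 m).
It also fails if it takes over 48 s, if anything falls off the work surface, if the arm or the gripper's body presses on something with over 40 N, if the wrist force passes 120 N, or if a joint passes its speed limit or range.

## Working session

There is one attempt and no reset: what is moved stays moved. The work goes in short steps, Python scripts to look and compute and a tool call to move; the robot and the scene stay as the last step left them, time stands still between calls to the robot, and variables do not carry over. Pictures are saved under pics/ and viewed, about 8 in all and at most 12, crops included, and the job is handed in when it is done.

Besides the shell and the picture viewer there is one more tool, called after "Emit:" by a JSON object that holds its "name" and its "arguments", one argument or row to a line. apply_moves: Moves the arm, as the interface text tells. Shifts and turns lie within -1 to 1; 1 stands for 0.04 m of shift or 5 degrees of turn. Its arguments: {"type":"object","properties":{"commands":{"type":"array"},"claw":{"type":"number"}},"required":["commands"]}

```bash
mkdir -p pics; python3 - <<'E'
from cell import readout, eyes
import cv2,pickle
s=readout.read_state();print(s)
for n in("scene","top"):
    d=eyes.get_image(n);pickle.dump(d,open(f"pics/{n}0.pkl","wb"));cv2.imwrite(f"pics/{n}0.png",d["image"][:,:,::-1]);print(d["mtx"],d["rvec"],d["tvec"])
E
```

```text
{'clock': 0.0, 'qpos': array([-1.37581087,  0.62935871,  0.03842742,  1.51839151, -0.0270015 ,
        0.99629804, -0.02000119]), 'qd': array([-1.61660788e-04, -2.37810060e-04,  5.08565363e-05, -8.41774564e-04,
        1.27604560e-04,  9.62184836e-04, -1.82219461e-03]), 'tau': array([ 2.08065289e-04, -5.63397110e+01,  1.22619655e+00, -1.93449837e+01,
        1.08787927e-02,  1.01756270e-02, -8.40631117e-06]), 'eef_pos': array([167.39478961, 627.41334677, 230.37315845]), 'tool_rot': array([-1.57081333,  0.00193797,  1.31002007]), 'force': array([-0.36636799,  0.21351307, -0.39953136]), 'torque': array([ 0.06255642, -0.00383122, -0.03222963]), 'width': 85.36726726971646}
[[616.87764472   0.         317.33153223]
 [  0.         616.87764472 241.84128955]
 [  0.           0.           1.        ]] [ 2.17721064  0.86661213 -0.39677478] [-389.01353459 -209.03501269 1519.66327434]
[[493.21109866   0.         325.78742474]
 [  0.         493.21109866 239.24328867]
 [  0.           0.           1.        ]] [ 2.17596006 -2.1902795   0.07977727] [-42.15766639 590.27192179 840.60273362]
```

View pics/top0.png

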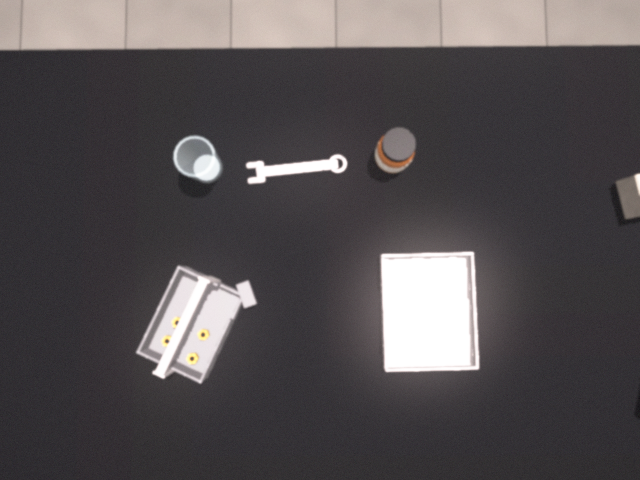

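View pics/scene0.png

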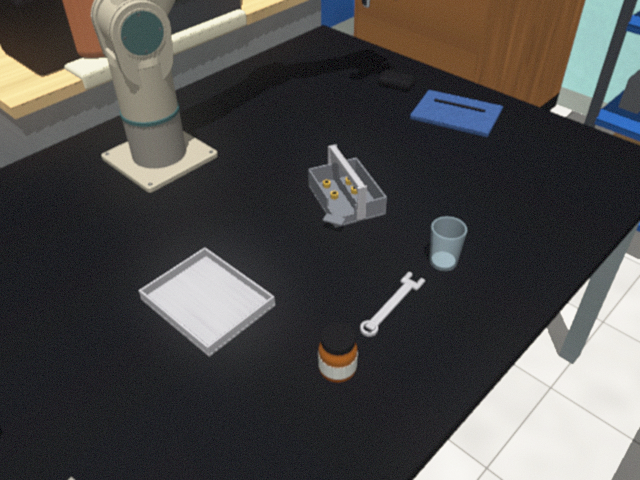

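```bash
cat > h.py <<'E'
import numpy as np,cv2,pickle
from scipy.spatial.transform import Rotation as R
def ray(d,px,z):
    M=cv2.Rodrigues(d["rvec"])[0];t=np.ravel(d["tvec"]);c=-M.T@t
    v=M.T@np.linalg.inv(d["mtx"])@np.array([px[0],px[1],1.]);return c+v*(z-c[2])/v[2]
def proj(d,P): return cv2.projectPoints(np.array(P,float).reshape(-1,1,3),d["rvec"],np.ravel(d["tvec"]),d["mtx"],None)[0].reshape(-1,2)
E
python3 - <<'E'
from h import *
d=pickle.load(open("pics/top0.pkl","rb"));s=pickle.load(open("pics/scene0.pkl","rb"))
for n,p,z in [("barfar",(207,279),94),("barnear",(160,375),94),("r1",(180,267),48),("r2",(138,352),48),("r3",(202,382),48),("spout",(242,297),26),("lip",(247,293),22)]+[("tray",p,25) for p in((381,254),(473,252),(478,369),(385,371))]+[("bk",(195,155),90),("jar",(399,146),85),("wr",(290,169),5),("wr",(257,172),5)]: print(n,ray(d,p,z).round(1))
print(proj(s,[[167,628,231],[0,0,0]]),proj(d,[[167,628,231],[0,0,0]]))
for n,p,z in [("bar1",(332,148),94),("bar2",(362,187),94),("tray",(205,250),25),("tray",(211,350),25)]: print(n,ray(s,p,z).round(1))
E
```

```text
barfar [522.4 143.5  94. ]
barnear [372.5 215.7  94. ]
r1 [542.7 200.5  48. ]
r2 [401.5 268.4  48. ]
r3 [351.7 161.   48. ]
spout [490.7  99.2  26. ]
lip [497.4  91.2  22. ]
tray [ 563.4 -141.8   25. ]
tray [ 565.8 -301.8   25. ]
tray [ 365.8 -304.6   25. ]
tray [ 363.4 -145.7   25. ]
bk [724.1 166.4  90. ]
jar [ 738.1 -167.4   85. ]
wr [718.6  17.7   5. ]
wr [713.5  77.1   5. ]
[[379.75252752   7.27544604]
 [159.41908081 156.98760619]] [[-205.74672704  564.37710866]
 [ 301.05204365  585.57652244]]
bar1 [380.5 213.6  94. ]
bar2 [522.5 150.5  94. ]
tray [ 370.6 -149.4   25. ]
tray [ 574.3 -299.3   25. ]
```

```bash
cat >> h.py <<'E'
def go(pos,rot):
    from cell import readout
    s=readout.read_state();A=R.from_euler('xyz',s["tool_rot"]);B=rot if isinstance(rot,R) else R.from_euler('xyz',rot)
    d=A.inv().apply(np.array(pos)-s["eef_pos"])/40;r=np.degrees((A.inv()*B).as_rotvec())/5
    print("t",round(s["clock"],2),"pos",s["eef_pos"].round(1),"F",s["force"].round(1),"w",round(s["width"],1),"q",s["qpos"].round(2));print("shift",d.round(2),"turn",r.round(2))
E
python3 -c "
from h import *
go([448,180,200],[-np.pi/2,0,np.radians(64.3)])"
```

```text
t 0.1 pos [167.4 627.5 230.5] F [-1.4 -0.8  0.4] w 85.5 q [-1.38  0.63  0.04  1.52 -0.03  1.   -0.02]
shift [-9.    0.78 -9.66] turn [ 0.    2.15 -0.02]
```

Emit:
{"name": "apply_moves", "arguments": {
  "commands": [
    [[-0.3,0,-0.3,0,0,0],[-0.6,0,-0.65,0,0,0],[-0.65,0,-0.7,0,0,0],[-0.65,0,-0.7,0,0,0],[-0.65,0,-0.7,0,0,0],[-0.65,0,-0.7,0,0,0],[-0.65,0,-0.7,0,0,0],[-0.65,0,-0.7,0,0,0]]
  ],
  "claw": 85
}}

```text
clock: 0.77
eef_pos: [313.3, 387.6, 224.9]
tool_rot: [-1.563, 0.003, 1.33]
force: [1.6, 0.1, -0.0]
width: 85.0
```

```bash
python3 -c "
from h import *
go([448,180,200],[-np.pi/2,0,np.radians(64.3)])"
```

```text
t 0.77 pos [313.3 387.6 224.9] F [ 1.6  0.1 -0. ] w 85.0 q [-0.97  0.42  0.03  1.94 -0.03  0.79  0.41]
shift [-4.23  0.6  -4.51] turn [-0.08  2.38 -0.04]
```

Emit:
{"name": "apply_moves", "arguments": {
  "commands": [
    [[-0.65,0.1,-0.7,0,0.3,0],[-0.65,0.1,-0.7,0,0.3,0],[-0.65,0.1,-0.7,0,0.3,0],[-0.65,0.1,-0.7,0,0.3,0],[-0.65,0.1,-0.65,0,0.3,0],[-0.5,0.1,-0.5,0,0.3,0],[-0.2,0,-0.2,0,0.3,0],[0,0,0,0,0.3,0]]
  ]
}}

```text
clock: 1.43
eef_pos: [429.6, 167.2, 198.7]
tool_rot: [-1.567, 0.007, 1.097]
force: [0.6, -0.8, -0.4]
width: 85.1
```

```bash
python3 -c "
from h import *
go([448,180,160],[-np.pi/2,0,np.radians(64.3)])"
```

```text
t 1.43 pos [429.6 167.2 198.7] F [ 0.6 -0.8 -0.4] w 85.1 q [-0.52  0.42  0.12  2.06 -0.07  0.68  0.74]
shift [ 0.5   0.96 -0.27] turn [-0.05 -0.29 -0.08]
```

Emit:
{"name": "apply_moves", "arguments": {
  "commands": [
    [[0.25,0.3,-0.15,0,-0.15,0],[0.25,0.3,-0.1,0,-0.15,0],[0,0.3,0,0,0,0],[0,0.1,0,0,0,0],[0,0,0,0,0,0]]
  ]
}}

```text
clock: 1.85
eef_pos: [446.2, 187.2, 157.7]
tool_rot: [-1.565, 0.003, 1.124]
force: [0.3, 0.7, 0.9]
width: 84.9
```

```bash
python3 -c "
from h import *
go([448,180,66],[-np.pi/2,0,np.radians(64.3)])
from cell import eyes
for n in('top','scene'):
    d=eyes.get_image(n);im=d['image'][:,:,::-1]
    c=im[240:400,110:290] if n=='top' else im[110:260,270:450]
    cv2.imwrite(f'pics/{n}1.png',cv2.resize(c,None,fx=4 if n=='top' else 4,fy=3.75,interpolation=2))
"; python3 -c "
import cv2,numpy as np
a=cv2.imread('pics/top1.png');b=cv2.imread('pics/scene1.png')
b=cv2.resize(b,(400,330));a=cv2.resize(a,(400,330))
cv2.imwrite('pics/m1.png',np.hstack([a,b]))"
```

```text
t 1.85 pos [446.2 187.2 157.7] F [0.3 0.7 0.9] w 84.9 q [-0.52  0.51  0.09  2.04 -0.09  0.6   0.76]
shift [-0.14  2.29 -0.13] turn [-0.07  0.02 -0.04]
```

View pics/m1.png

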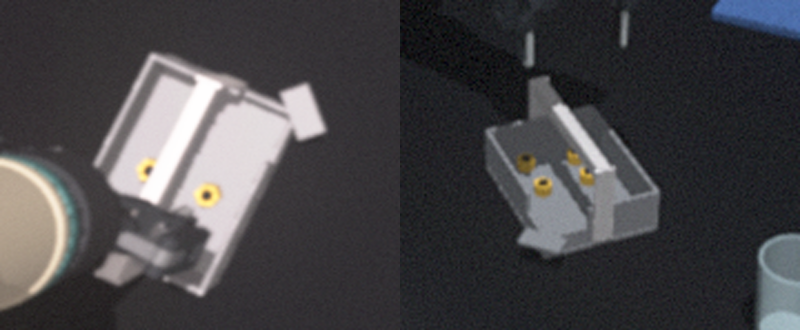

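Emit:
{"name": "apply_moves", "arguments": {
  "commands": [
    [[-0.07,0.4,-0.07,0,0,0],[-0.07,0.4,-0.06,0,0,0],[0,0.4,0,0,0,0],[0,0.4,0,0,0,0],[0,0.35,0,0,0,0],[0,0.2,0,0,0,0],[0,0.05,0,0,0,0],[0,0,0,0,0,0]]
  ]
}}

```text
clock: 2.62
eef_pos: [451.2, 185.1, 73.7]
tool_rot: [-1.572, -0.008, 1.127]
force: [-0.0, 0.1, 0.5]
width: 85.0
```

```bash
python3 -c "
from h import *
go([448,180,66],[-np.pi/2,0,np.radians(64.3)])"
```

```text
t 2.62 pos [451.2 185.1  73.7] F [-0.   0.1  0.5] w 85.0 q [-0.48  0.66  0.06  2.1  -0.11  0.37  0.79]
shift [-0.15  0.19  0.02] turn [0.02 0.06 0.09]
```

Emit:
{"name": "apply_moves", "arguments": {
  "commands": [
    [[-0.15,0.18,0,0,0.05,0],[0,0,0,0,0,0],[0,0,0,0,0,0]]
  ]
}}

```text
clock: 2.87
eef_pos: [449.5, 180.1, 67.7]
tool_rot: [-1.574, -0.011, 1.123]
force: [-0.6, 0.4, -0.0]
width: 85.3
```

```bash
python3 -c "
from h import *
go([448,180,66],[-np.pi/2,0,np.radians(64.3)])"
```

```text
t 2.87 pos [449.5 180.1  67.7] F [-0.6  0.4 -0. ] w 85.3 q [-0.47  0.67  0.05  2.12 -0.11  0.35  0.8 ]
shift [-0.02  0.04  0.03] turn [0.04 0.01 0.12]
```

Emit:
{"name": "apply_moves", "arguments": {
  "commands": [
    [[0,0,0,0,0,0],[0,0,0,0,0,0],[0,0,0,0,0,0],[0,0,0,0,0,0],[0,0,0,0,0,0],[0,0,0,0,0,0],[0,0,0,0,0,0],[0,0,0,0,0,0]]
  ],
  "claw": 5
}}

```text
clock: 3.53
eef_pos: [451.1, 180.7, 69.7]
tool_rot: [-1.577, -0.014, 1.123]
force: [-0.0, -0.6, -0.2]
width: 12.6
```

```bash
python3 -c "
from h import *
go([448,180,66],[-np.pi/2,0,np.radians(64.3)])"
```

```text
t 3.53 pos [451.1 180.7  69.7] F [-0.  -0.6 -0.2] w 12.6 q [-0.47  0.66  0.05  2.12 -0.11  0.35  0.8 ]
shift [-0.05  0.09  0.06] turn [0.07 0.   0.16]
```

Emit:
{"name": "apply_moves", "arguments": {
  "commands": [
    [[0,0,0,0,0,0],[0,0,0,0,0,0],[0,-0.1,0,0,0,0],[0,-0.15,0,0,0,0],[0,-0.15,0,0,0,0],[0,-0.15,0,0,0,0],[0,-0.15,0,0,0,0],[0,-0.15,0,0,0,0]]
  ]
}}

```text
clock: 4.2
eef_pos: [448.0, 179.2, 104.6]
tool_rot: [-1.573, -0.009, 1.123]
force: [-1.5, 0.5, -2.6]
width: 12.8
```

```bash
python3 -c "
from h import *
go([448,180,200],[-np.pi/2,0,np.radians(64.3)])"
```

```text
t 4.2 pos [448.  179.2 104.6] F [-1.5  0.5 -2.6] w 12.8 q [-0.48  0.6   0.07  2.1  -0.1   0.44  0.79]
shift [ 0.04 -2.39  0.  ] turn [0.02 0.01 0.1 ]
```

Emit:
{"name": "apply_moves", "arguments": {
  "commands": [
    [[0,-0.25,0,0,0,0],[0,-0.35,0,0,0,0.05],[0,-0.35,0,0,0,0.05],[0,-0.35,0,0,0,0],[0,-0.35,0,0,0,0],[0,-0.3,0,0,0,0],[0,-0.15,0,0,0,0],[0,0,0,0,0,0]]
  ]
}}

```text
clock: 4.87
eef_pos: [446.8, 178.5, 197.4]
tool_rot: [-1.574, -0.002, 1.123]
force: [0.0, -0.4, -4.7]
width: 13.2
```

```bash
python3 -c "
from h import *
go([448,-180,200],[-np.pi/2,0,np.radians(64.3)])
from cell import eyes
d=eyes.get_image('scene');cv2.imwrite('pics/scene2.png',cv2.resize(d['image'][50:290,240:500,::-1],None,fx=2.4,fy=2.4))"
```

```text
t 4.87 pos [446.8 178.5 197.4] F [ 0.  -0.4 -4.7] w 13.2 q [-0.52  0.44  0.11  2.02 -0.07  0.68  0.76]
shift [-8.07 -0.07 -3.91] turn [0.04 0.01 0.02]
```

View pics/scene2.png

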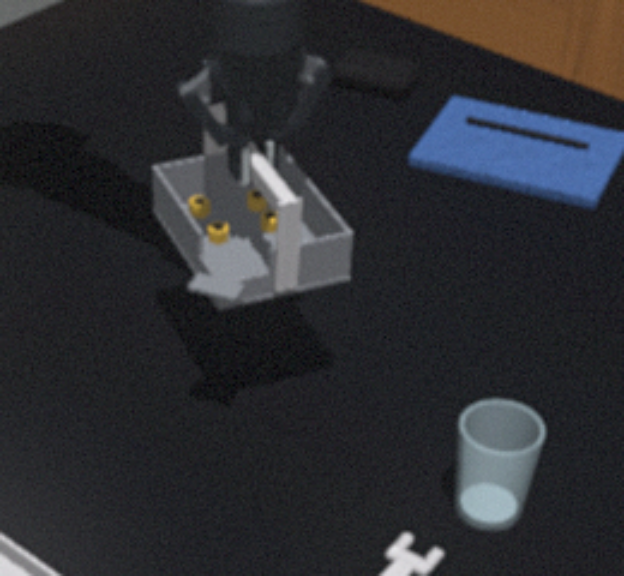

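Emit:
{"name": "apply_moves", "arguments": {
  "commands": [
    [[-0.08,0,-0.04,0,0,0],[-0.16,0,-0.08,0,0,0],[-0.24,0,-0.12,0,0,0],[-0.32,0,-0.16,0,0,0],[-0.4,0,-0.2,0,0,0],[-0.45,0,-0.22,0,0,0],[-0.45,0,-0.22,0,0,0],[-0.45,0,-0.22,0,0,0]]
  ]
}}

```text
clock: 5.58
eef_pos: [444.0, 58.4, 192.2]
tool_rot: [-1.566, 0.005, 1.13]
force: [0.4, -0.2, -4.4]
width: 12.7
```

Emit:
{"name": "apply_moves", "arguments": {
  "commands": [
    [[-0.45,0,-0.22,0,0,0],[-0.45,0,-0.22,0,0,0],[-0.45,0,-0.22,0,0,0],[-0.45,0,-0.22,0,0,0],[-0.45,0,-0.22,0,0,0],[-0.45,0,-0.22,0,0,0],[-0.45,0,-0.22,0,0,0],[-0.45,0,-0.22,0,0,0]]
  ]
}}

```text
clock: 6.25
eef_pos: [436.9, -119.8, 188.1]
tool_rot: [-1.556, 0.013, 1.12]
force: [-0.1, -0.4, -3.7]
width: 12.9
```

```bash
python3 -c "
from h import *
go([448,-180,200],[-np.pi/2,0,np.radians(64.3)])"
```

```text
t 6.25 pos [ 436.9 -119.8  188.1] F [-0.1 -0.4 -3.7] w 12.9 q [ 0.11  0.43  0.12  2.08 -0.06  0.65  1.39]
shift [-1.24 -0.29 -0.9 ] turn [-0.17 -0.02 -0.15]
```

Emit:
{"name": "apply_moves", "arguments": {
  "commands": [
    [[-0.35,-0.05,-0.2,-0.02,0,-0.02],[-0.25,-0.05,-0.15,-0.05,0,-0.05],[-0.18,-0.1,-0.12,-0.05,0,-0.05],[-0.1,-0.05,-0.1,0,0,0],[-0.05,0,-0.05,0,0,0],[0,0,0,0,0,0]]
  ]
}}

```text
clock: 6.75
eef_pos: [435.6, -177.8, 195.1]
tool_rot: [-1.559, 0.009, 1.104]
force: [0.5, 0.2, -4.5]
width: 12.9
```

```bash
cat > tgt.py <<'E'
from h import *
import sys
T=np.radians(30);b=np.radians(-41);yaw=np.radians(-25.7)
u=np.array([np.cos(yaw+b),np.sin(yaw+b),0]);ax=np.cross([0,0,1],u)
Q=R.from_rotvec(ax*T)
tote=Q*R.from_euler('z',yaw)
tool=Q*R.from_euler('xyz',[-np.pi/2,0,yaw+np.pi/2])
corner=np.array([465,-223,95.])
grip=corner-tote.apply([76,-56,-81]);tcp=grip+tool.apply([0,15.5,0])
print("tcp",tcp.round(1),"grip",grip.round(1),tool.as_euler('xyz').round(3))
go(tcp,tool)
from cell import readout
s=readout.read_state();A=R.from_euler('xyz',s["tool_rot"])
M=A*R.from_matrix(np.array([[0,1,0],[0,0,-1],[-1,0,0]]))
c=s["eef_pos"]+A.apply([0,-15.5,0])+M.apply([76,-56,-81])
print("corner now",c.round(1),"tilt",np.degrees(np.arccos(M.as_matrix()[2,2])).round(1))
E
python3 tgt.py
```

```text
tcp [ 438.7 -181.2  198.8] grip [ 441.8 -188.4  212.2] [-1.16  -0.334  1.052]
t 6.75 pos [ 435.6 -177.8  195.1] F [ 0.5  0.2 -4.5] w 12.9 q [ 0.23  0.44  0.12  2.04 -0.07  0.69  1.5 ]
shift [-0.04 -0.09 -0.11] turn [ 4.44 -0.25 -4.  ]
corner now [ 477.4 -262.2  129.3] tilt 0.8
```

Emit:
{"name": "apply_moves", "arguments": {
  "commands": [
    [[0,0,0,0.1,0,-0.09],[0,-0.02,-0.02,0.2,0,-0.18],[0,-0.02,-0.02,0.28,0,-0.25],[0,-0.02,-0.02,0.28,-0.02,-0.25],[0,-0.02,-0.02,0.28,-0.02,-0.25],[0,0,0,0.28,-0.02,-0.25],[0,0,0,0.28,-0.02,-0.25],[0,0,0,0.28,-0.02,-0.25]]
  ]
}}

```text
clock: 7.42
eef_pos: [438.0, -171.1, 196.7]
tool_rot: [-1.371, -0.158, 1.11]
force: [0.3, -0.1, -3.8]
width: 13.3
```

```bash
python3 tgt.py
```

```text
tcp [ 438.7 -181.2  198.8] grip [ 441.8 -188.4  212.2] [-1.16  -0.334  1.052]
t 7.42 pos [ 438.  -171.1  196.7] F [ 0.3 -0.1 -3.8] w 13.3 q [ 0.42  0.53  0.02  1.88 -0.21  0.94  1.7 ]
shift [-0.21 -0.11 -0.11] turn [ 2.25  0.01 -2.13]
corner now [ 474.1 -236.8  109.6] tilt 14.6
```

Emit:
{"name": "apply_moves", "arguments": {
  "commands": [
    [[-0.04,-0.01,-0.02,0.28,0,-0.26],[-0.04,-0.02,-0.02,0.28,0,-0.26],[-0.04,-0.02,-0.02,0.28,0,-0.26],[-0.04,-0.02,-0.02,0.28,0,-0.26],[-0.04,-0.02,-0.02,0.28,0,-0.26],[0,0,0,0.28,0,-0.26],[0,0,0,0.25,0,-0.22],[0,0,0,0.1,0,-0.1]]
  ]
}}

```text
clock: 8.08
eef_pos: [441.7, -177.9, 194.8]
tool_rot: [-1.174, -0.327, 1.071]
force: [0.1, 0.0, -4.8]
width: 12.8
```

```bash
python3 tgt.py; python3 -c "
from h import *
from cell import eyes
t=eyes.get_image('top')['image'][180:420,250:510,::-1];d=eyes.get_image('scene')['image'][130:370,90:350,::-1]
cv2.imwrite('pics/m3.png',cv2.resize(np.hstack([t,d]),(800,370),interpolation=cv2.INTER_CUBIC))"
```

```text
tcp [ 438.7 -181.2  198.8] grip [ 441.8 -188.4  212.2] [-1.16  -0.334  1.052]
t 8.08 pos [ 441.7 -177.9  194.8] F [ 0.1  0.  -4.8] w 12.8 q [ 0.55  0.66 -0.03  1.71 -0.29  1.2   1.83]
shift [-0.07 -0.11  0.07] turn [ 0.09  0.16 -0.16]
corner now [ 469.4 -220.7   91.8] tilt 29.1
```

View pics/m3.png

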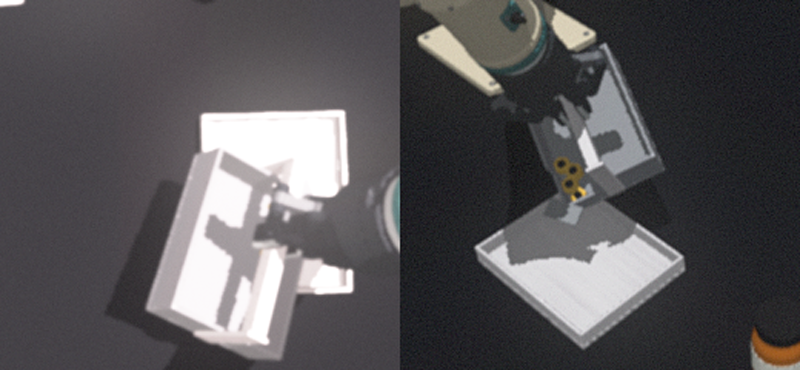

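Emit:
{"name": "apply_moves", "arguments": {
  "commands": [
    [[0,-0.05,0,0.15,0.05,-0.2],[0,-0.05,0,0.1,0.05,-0.15],[0,0,0,0.1,0,-0.1],[0,0,0,0,0,0],[0,0,0,0,0,0],[0,0,0,0,0,0],[0,0,0,0,0,0]]
  ]
}}

```text
clock: 8.77
eef_pos: [442.8, -178.4, 199.3]
tool_rot: [-1.135, -0.361, 1.047]
force: [0.0, -0.6, -4.0]
width: 13.1
```

```bash
cat > chk.py <<'E'
from tgt import *
from cell import eyes
d=eyes.get_image('scene');pickle.dump((d,M.as_matrix(),s["eef_pos"]+A.apply([0,-15.5,0])),open('pics/e.pkl','wb'))
im=d['image'][180:300,160:320,::-1]
im=cv2.resize(im,(800,600),interpolation=cv2.INTER_CUBIC)
g=s["eef_pos"]+A.apply([0,-15.5,0])
for p in proj(d,[g+M.apply(v) for v in ([76,-56,-81],[-4,-56,-81],[76,56,-81],[80,0,9],[-80,0,9])]): cv2.circle(im,tuple(((p-[160,180])*5).astype(int)),5,(0,0,255),-1)
cv2.imwrite('pics/s4.png',im)
E
python3 chk.py
```

```text
tcp [ 438.7 -181.2  198.8] grip [ 441.8 -188.4  212.2] [-1.16  -0.334  1.052]
t 8.77 pos [ 442.8 -178.4  199.3] F [ 0.  -0.6 -4. ] w 13.1 q [ 0.58  0.69 -0.04  1.68 -0.31  1.26  1.84]
shift [-0.11 -0.    0.06] turn [-0.27  0.08  0.3 ]
corner now [ 468.4 -216.4   93.9] tilt 32.0
```

View pics/s4.png

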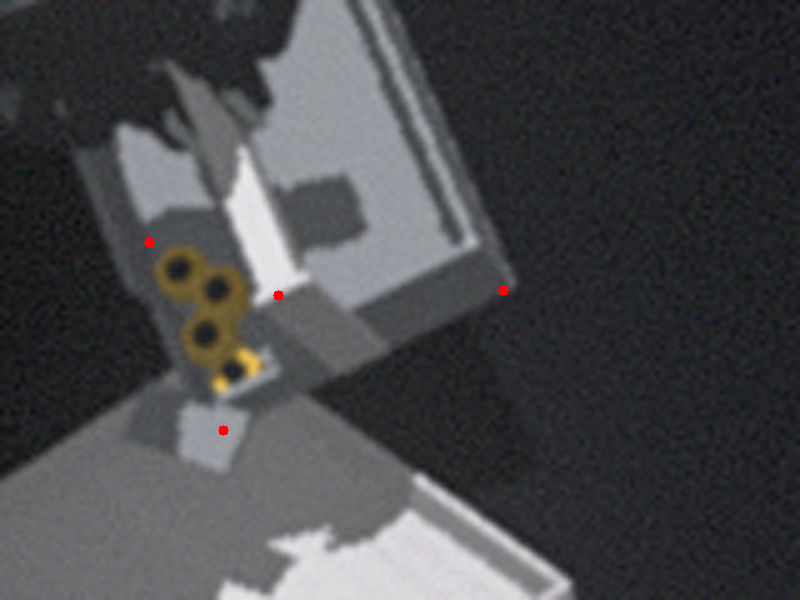

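```bash
python3 -c "
from h import *
d,M,g=pickle.load(open('pics/e.pkl','rb'))
W=cv2.Rodrigues(d['rvec'])[0];c=-W.T@np.ravel(d['tvec']);o=M.T@(c-g)
for X,Y in [(178,270),(218,288),(205,333),(232,370)]:
    v=M.T@W.T@np.linalg.inv(d['mtx'])@[160+X/5,180+Y/5,1]
    p=o+v*(-70-o[2])/v[2];p[2]=-75;print(p.round(1),np.linalg.norm(p-[76,-56,-81]).round(1))"
```

```text
[ 16.5 -47.3 -75. ] 60.4
[ 30.1 -36.2 -75. ] 50.4
[ 43.6 -46.7 -75. ] 34.3
[ 61.2 -42.5 -75. ] 20.9
```

```bash
python3 tgt.py; python3 -c "
from cell import finish_job
print(finish_job())"
```

```text
tcp [ 438.7 -181.2  198.8] grip [ 441.8 -188.4  212.2] [-1.16  -0.334  1.052]
t 8.82 pos [ 442.7 -178.4  199.3] F [-1.1  0.7 -3.6] w 12.9 q [ 0.58  0.69 -0.04  1.68 -0.31  1.26  1.84]
shift [-0.11 -0.    0.06] turn [-0.27  0.08  0.3 ]
corner now [ 468.4 -216.4   94. ] tilt 32.0
the job is handed in; nothing more can be done
None
```

I gripped the tote by its handle bar, lifted it level, carried it over the catch tray, tilted it towards the spout corner and handed the job in at 8.8 s.

Last checks, taken just before handing in:
- **Grip:** the bar is held at a finger opening of about 13 mm against its nominal 14 mm. The wrist carries about 4 N, as expected for the tote and nuts.
- **Tilt:** 32 degrees, worked out from the arm's pose.
- **Corner position:** about 94 mm above the bench, and within about 10 mm of the tray's centre seen from above.
- **Nuts:** all four lie in the spout corner. From the last scene picture their centres are about 21, 34, 50 and 60 mm from it, against a limit of 80 mm.
- **Bystanders:** the path stayed well away from the beaker, wrench and jar. I did not measure their positions again at the end.

No check failed. The handing-in call gave no verdict.

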